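# Hold a round flask down on a touch-start mixer

## Robot

A 7-joint arm with a two-finger parallel gripper is mounted at the origin on a cart in front of the work surface, level with it; the furniture and walls round the work are solid. World frame = base frame: x ahead of the robot, y to its left, z up, the work surface at z = 0. Lengths are in mm, angles in rad, forces in N, time in s.
With the tool pointing down it reaches from about 400 to 875 mm from the base axis. Payload 4.4 kg.
Tool frame: the origin (TCP) lies on the centre line of the jaws, within the pads' length; the fingertips stand 11 mm ahead of it and the grasp point (between the pads) lies 8 mm behind it (ctrl.tips_ahead is the distance from the TCP to the fingertips, in mm); z points along the fingers, y is the line along which they close (so a half turn about z gives the same grasp; the last joint's range is limited). The gripper opens to 85 mm and grips with 20 to 120 N. Pads are 22 mm wide; open, the fingers measure 114 mm over their backs; the gripper's body (76 mm by 85 mm) begins 54 mm behind the grasp point. The pads swing forward as they close: fully open they stand 13 mm farther back than shut.
Start: joints at [1.224, 0.628, 0.038, 1.517, -0.027, 0.996, -0.02], TCP at [180.158, -624.548, 242.313] pointing down, gripper open.
Joint ranges: [-3.06, 3.06], [-0.37, 2.12], [-1.25, 1.32], [0.18, 2.47], [-1.1, 4.24], [0.23, 1.98], [-2.94, 2.94]. Speed limits (rad/s): [2.57, 2.57, 3.14, 3.14, 3.14, 3.14, 3.14].

## Interface

Orientations are given as [roll, pitch, yaw] about the fixed x, y, z axes, in that order (R = Rz(yaw) Ry(pitch) Rx(roll)).
In Python, from cell import ctrl, eyes, job gives the robot as it stands. The module is installed in compiled form; this text tells all that it offers.
- The arm moves only by the tool carry_out, never from a script. Its argument "moves" is a list of rows, each an object of numbers: "tx", "ty", "tz": the shift along the tool's x, y, z as a fraction of full scale; "twist": the turn about the tool's z as a fraction of full scale; "fingers": the opening, from 0 (shut) to 1 (fully open). In form: [{"tx": .., "ty": .., "tz": .., "twist": .., "fingers": ..}, ...]. A call has 1 to 12 rows; each row shifts and turns the commanded pose from where the row before left it, along the tool's axes as they then stand; what a row does not reach is not made up. Full scale, the value 1, is 0.3 m for a shift and pi rad for a turn. A row lasts 1/8 s, in which the tool goes at most 62.5 mm and 10.7 degrees, less where a joint would pass 70% of its speed; a pose out of reach is approached as far as the arm can. A call with a number of a shift or a turn outside -1 to 1 is refused whole. A call with a gripper value outside its range is refused whole. The fingers move at their own pace and stop on an object; the grip force is fixed at half the most. Time passes only in rows, so rows that do not move let the fingers close. It gives the time, the measured TCP pose, the force, the opening and the grip force at its end, in the units of the state.
- ctrl.read_state(): the state, without advancing time (a new reading comes with each control period).
- eyes.get_image(name): name is "scene" or "top" or "wrist"; returns a dict with "color" (480x640x3 uint8, blue, green, red), "fovy" (degrees; the focal length in pixels is half the picture's height over the tangent of half this angle, whatever the lens; pixels are square), "cx", "cy" (the principal point, pixels), "world_from_camera" (4x4, takes a point from camera to world coordinates). Camera axes: x right, y up, looking along -z (the intrinsics and any distortion apply to the point x, -y, -z); pixel columns grow to the right and rows downward; lengths in mm; the calibration is good to about 2 mm. A picture is of the moment at which its call begins. There is no depth.
- job.finish_job(): hands the job in; it is judged then, once.
The state is a dict: "clock": time; "qpos": joint angles; "qd": joint speeds; "tau": joint torques, N m; "eef_pos": TCP position; "tool_rot": TCP orientation; "force": force on the tool from outside, world axes, zero at the start; "torque": the same for the moment, N m; "width": finger opening in mm; "gripper_force": force on a finger pad.
Only numpy, scipy, OpenCV 4.12 (cv2) and the standard library are available. Lean on these libraries where they do the work, as an engineer would, in place of code of your own. Each camera call takes 0.05 s, during which the arm holds its last target. There are 200 camera calls.

## Task

Pick up the amber round flask by its neck and seat it upright in the blue sprung ring of the white mixer, then press it gently down until the top of the ring is level with the steel collar around it. Finish while still holding the flask pressed down: do not let go and do not let the ring come back up. Leave the green flask and the other things on the worktop where they are.

Things in the scene. Friction and masses are not known exactly. Their poses are not given: they have to be found in the camera images.
- amber_flask_mid (a point): Loose flask of amber glass with a black stopper, standing upright on the worktop, about 0.14 kg. 116 mm tall; this point is on its axis half-way up, 58 mm above its flat foot; z up along the axis, yaw has no meaning. From the foot up: flat foot of radius 15 mm, ball of radius 30 mm whose centre is 26 mm above the foot, straight neck of radius 11 mm from 54 to 102 mm above the foot (grasp here), lip of radius 12.5 mm to 106 mm, black stopper of radius 13.5 mm to 116 mm.
- green_flask_mid (a point): The same flask in green glass with a white stopper, same sizes, point half-way up (58 mm above its foot). To be left alone; it stands at least 90 mm from the amber one.
- mixer: Fixed white mixer, a block 130 mm (x) by 150 mm (y), 60 mm high, with a knob on its front (-x) side and a steel collar of outer radius 43 mm and inner radius 35 mm on top, up to 70 mm above the worktop. Origin: centre of its underside; the collar and ring are centred 12 mm from it along its own +x.
- collar_top (a point): Centre of the steel collar's opening, in the plane of the collar's top, 70 mm above the worktop.
- ring_top (a point): Centre of the blue ring's opening, in the plane of the ring's top; it moves down with the ring. Ring: inner radius 22 mm, outer radius 31 mm, open in the middle, standing 18 mm above the collar when free. When the flask sits in it upright, its ball rests on the ring's inner edge and the flask's half-way point is 52 mm above this point (its foot 6 mm below).
- spring_ring (a joint): Downward travel of the blue ring in m: 0 free (top), 0.018 level with the collar, 0.022 hard stop. It springs back: pushing it down takes about 3.5 N to start, 11 N at 0.018, 12 N just before the stop (the weight of the flask counts towards this); the flask's weight alone (about 1.4 N) does not press it down.
- beaker_mid (a point): Clear plastic beaker 53 mm across, 70 mm tall, bystander; point at its centre half-way up.
- white_bottle_mid (a point): White reagent bottle with a red cap, 62 mm across, 135 mm tall, bystander; point at its centre half-way up.
- petri_mid (a point): Petri dish with pink content, 59 mm across, 15 mm tall, bystander; point at its centre half-way up.
There are look-alikes about, which are no part of the job. Of the things like the part that bears amber_flask_mid, leave any that is purple; of the rest the smaller one is meant. There is more than one size of the mixer; the job needs the larger.

How it is judged:
By the outcome, as a careful person would: the job done as asked, in the order asked, and still so for the second after the job is handed in, while the arm keeps its last pose, push and grip.
It also fails if it takes over 34 s, if anything falls off the work surface, if the arm or the gripper's body presses on something with over 40 N, if the wrist force passes 120 N, or if a joint passes its speed limit or range.

## Working session

There is one attempt and no reset: what is moved stays moved. The work goes in short steps, Python scripts to look and compute and a tool call to move; the robot and the scene stay as the last step left them, time stands still between calls to the robot, and variables do not carry over. Pictures are saved under pics/ and viewed, at most 10 in all, crops included, and the job is handed in when it is done.

Besides the shell and the picture viewer there is one more tool, called after "Call:" as a command line: name --argument value ..., lists and objects as JSON in quotes. carry_out: Moves the arm, as the interface text tells. Its arguments: {"type":"object","properties":{"moves":{"type":"array","items":{"type":"object","properties":{"tx":{"type":"number","minimum":-1,"maximum":1},"ty":{"type":"number","minimum":-1,"maximum":1},"tz":{"type":"number","minimum":-1,"maximum":1},"twist":{"type":"number","minimum":-1,"maximum":1},"fingers":{"type":"number"}}}}},"required":["moves"]}

```bash
mkdir -p pics; cat > h.py <<'E'
import numpy as np, cv2
from cell import ctrl, eyes, job
def grab(n,save=None):
    d=eyes.get_image(n)
    if save: cv2.imwrite('pics/'+save,d['color'])
    return d
def f(d): return 240/np.tan(np.radians(d['fovy'])/2)
def ray(d,u,v):
    T=np.array(d['world_from_camera']); c=np.array([(u-d['cx'])/f(d),-(v-d['cy'])/f(d),-1])
    return T[:3,3],T[:3,:3]@c
def onz(d,u,v,z):
    o,r=ray(d,u,v); return o+r*(z-o[2])/r[2]
def proj(d,p):
    T=np.array(d['world_from_camera']); c=T[:3,:3].T@(np.array(p,float)-T[:3,3])
    return d['cx']+f(d)*c[0]/-c[2], d['cy']+f(d)*c[1]/c[2]
E
python3 - <<'E'
from h import *
for n in ('scene','top'):
    d=grab(n,n+'0.png'); print(n,{k:d[k] for k in d if k!='color'})
s=ctrl.read_state(); print(s, ctrl.tips_ahead)
E
```

```text
scene {'fovy': 49.30266691743589, 'cx': 319.88231483114475, 'cy': 236.03024212303407, 'world_from_camera': array([[-7.95194887e-01,  4.40041999e-01, -4.17166790e-01,
         6.50337579e+01],
       [-6.06252419e-01, -5.89579367e-01,  5.33717317e-01,
         6.88318174e+02],
       [-1.10948967e-02,  6.77317657e-01,  7.35607024e-01,
         1.12347955e+03],
       [ 0.00000000e+00,  0.00000000e+00,  0.00000000e+00,
         1.00000000e+00]])}
top {'fovy': 56.430267796489396, 'cx': 322.8655807884494, 'cy': 237.27217469093364, 'world_from_camera': array([[ 1.15000377e-02,  9.84676904e-01, -1.74009034e-01,
         4.60246508e+02],
       [-9.99896946e-01,  9.82861990e-03, -1.04640404e-02,
        -4.39388384e+01],
       [-8.59343029e-03,  1.74111439e-01,  9.84688458e-01,
         1.06394514e+03],
       [ 0.00000000e+00,  0.00000000e+00,  0.00000000e+00,
         1.00000000e+00]])}
{'clock': 0.1, 'qpos': array([ 1.22423369,  0.62926919,  0.03844324,  1.51827896, -0.02699532,
        0.99632575, -0.01996595]), 'qd': array([-0.00033772, -0.00327432,  0.0012357 , -0.002907  , -0.00287809,
        0.00043474,  0.00132813]), 'tau': array([ 2.57519830e-03, -5.64534688e+01,  1.23025417e+00, -1.93974227e+01,
        1.12009747e-02,  5.46173542e-03,  1.85724383e-05]), 'eef_pos': array([ 179.98155641, -624.00468838,  241.46743456]), 'tool_rot': array([-3.13982946e+00,  2.21693062e-05,  2.80800231e-01]), 'force': array([-0.14645707, -0.24937427, -0.18000465]), 'torque': array([-0.02518529,  0.01313469,  0.03672473]), 'gripper_force': 0.0, 'width': 85.51744966243646} 11.0
```

View pics/scene0.png

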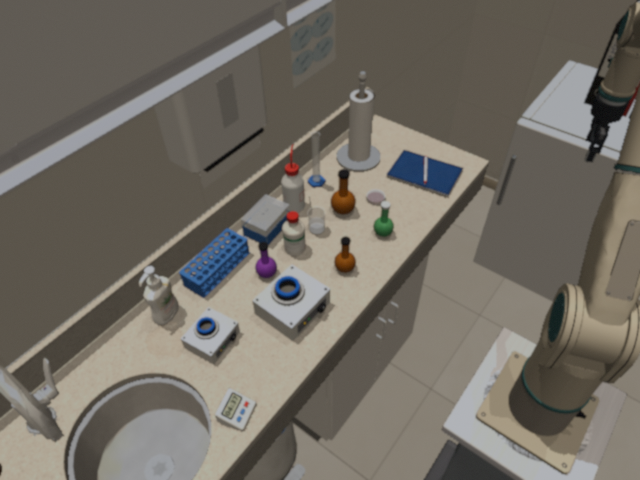

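View pics/top0.png

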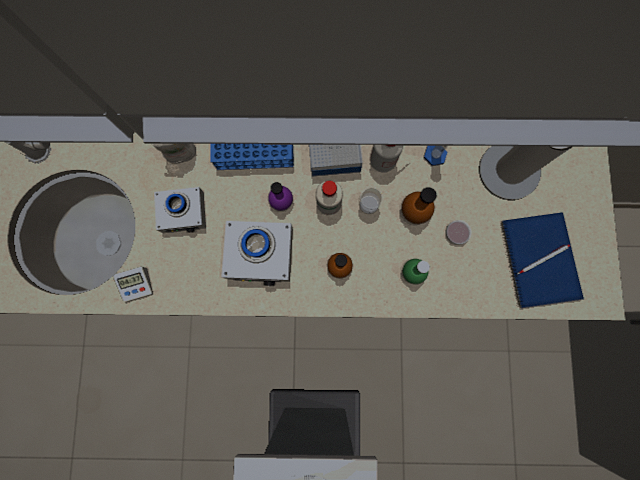

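The scene picture shows these flasks, with scene pixels first and top pixels second:
- Large amber: (343,195) / (418,207)
- Small amber: (345,258) / (340,265)
- Purple: (265,262) / (281,198)
- Green: (384,222) / (415,271)

There are two mixers: the large one at (290,297) / (256,250), and the small one at (210,332) / (179,208). I choose the small amber flask and the large mixer.

```bash
cat >> h.py <<'E'
def blob(d,lo,hi,win):
    x0,y0,x1,y1=win; h=cv2.cvtColor(d['color'],cv2.COLOR_BGR2HSV)[y0:y1,x0:x1]
    m=cv2.inRange(h,lo,hi); n,l,s,c=cv2.connectedComponentsWithStats(m); i=1+np.argmax(s[1:,4])
    m=(l==i).astype(np.uint8); cs,_=cv2.findContours(m,cv2.RETR_EXTERNAL,cv2.CHAIN_APPROX_NONE)
    p=cs[0][:,0,:]+[x0,y0]; return p,c[i]+[x0,y0],s[i]
def tri(a,b):
    (o1,r1),(o2,r2)=a,b; A=np.stack([r1,-r2],1); t=np.linalg.lstsq(A,o2-o1,rcond=None)[0]
    p,q=o1+r1*t[0],o2+r2*t[1]; return (p+q)/2,np.linalg.norm(p-q)
E
python3 - <<'E'
from h import *
T=grab('top');S=grab('scene')
A=((5,120,40),(20,255,255));B=((105,120,60),(125,255,255));K=((0,0,0),(180,255,45))
res={}
for n,c,wt,ws in (('amber',A,(322,248,360,285),(328,235,362,280)),('ring',B,(235,225,280,262),(265,270,310,305)),('big',A,(398,185,440,228),(325,165,360,220))):
    r=[]
    for d,w in((T,wt),(S,ws)):
        p,ce,s=blob(d,*c,w); e=cv2.fitEllipse(p); r.append(e); print(n,ce,s,e)
    print(tri(ray(T,*r[0][0]),ray(S,*r[1][0])))
    for z in (26,88): print(z,onz(T,*r[0][0],z),onz(S,*r[1][0],z))
c=np.hstack([cv2.resize(T['color'][235:295,310:370],(390,390),interpolation=2),cv2.resize(S['color'][225:285,315:375],(390,390),interpolation=2)])
c=np.vstack([c,np.zeros((0,780,3),np.uint8)]);cv2.imwrite('pics/crop1.png',c)
cv2.imwrite('pics/x.png',T['color'][235:295,310:370])
E
```

```text
amber [339.23756906 266.39779006] [  6   5  24  25 362] ((339.57220458984375, 264.96484375), (23.377628326416016, 24.327213287353516), 160.34205627441406)
amber [344.61049724 260.1519337 ] [  7  10  20  27 362] ((344.6226806640625, 259.7967224121094), (18.293624877929688, 25.443931579589844), 0.10586052387952805)
(array([576.96096188, -72.78224565,  33.19955347]), np.float64(1.6791468345972222))
26 [578.5290561  -72.59191781  26.        ] [579.56260231 -78.15014571  26.        ]
88 [571.46363642 -70.88037174  88.        ] [550.49528312 -34.84998961  88.        ]
ring [254.87931034 242.45862069] [  6   4  28  28 290] ((254.88092041015625, 242.46176147460938), (26.092716217041016, 27.21607208251953), 51.941802978515625)
ring [287.19565217 287.11304348] [ 11   7  24  20 230] ((287.1642150878906, 286.6734313964844), (19.46999168395996, 23.395217895507812), 82.00157165527344)
(array([619.34694762, 117.29438184,  80.57775417]), np.float64(3.109761374104767))
26 [629.65986507 127.03458877  26.        ] [646.74809357  86.87311086  26.        ]
88 [619.54022794 116.82176336  88.        ] [613.88525906 120.85059492  88.        ]
big [416.93902439 208.01829268] [  4   7  32  31 656] ((417.2047119140625, 207.59225463867188), (26.57151222229004, 32.10032653808594), 127.04547882080078)
big [342.79584121 198.8657845 ] [  6  13  24  36 529] ((342.72705078125, 198.3212432861328), (21.332796096801758, 33.917877197265625), 179.36900329589844)
(array([ 711.03116327, -251.40599186,   51.85605769]), np.float64(0.4286315168332406))
26 [ 717.63762109 -256.60992967   26.        ] [ 726.40885632 -274.15761963   26.        ]
88 [ 702.26277279 -243.90636068   88.        ] [ 689.04573996 -219.78439762   88.        ]
```

View pics/crop1.png

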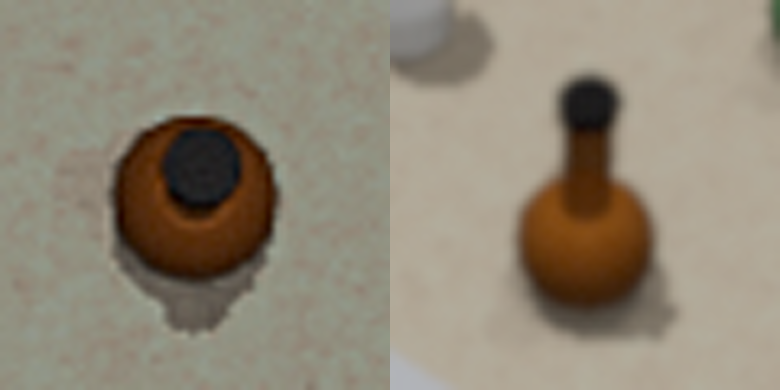

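The crop shows a plain amber flask with a black stopper: ball at top pixel (340,265), neck and stopper in scene at (345,240). It is the smaller amber one, about (578,-73), so the choice holds. Moving above it.

Call:
carry_out --moves '[{"tx": 0.149,"ty": -0.116,"fingers": 1},{"tx": 0.149,"ty": -0.116,"fingers": 1},{"tx": 0.149,"ty": -0.116,"fingers": 1},{"tx": 0.149,"ty": -0.116,"fingers": 1},{"tx": 0.149,"ty": -0.116,"fingers": 1},{"tx": 0.149,"ty": -0.116,"fingers": 1},{"tx": 0.149,"ty": -0.116,"fingers": 1},{"tx": 0.149,"ty": -0.116,"fingers": 1},{"tx": 0.149,"ty": -0.116,"fingers": 1},{"tx": 0.149,"ty": -0.116,"fingers": 1},{"tx": 0.149,"ty": -0.116,"fingers": 1},{"tx": 0.149,"ty": -0.116,"fingers": 1}]'

```text
validation failed for argument at $.mo...
```

Call:
carry_out --moves '[{"fingers": 1},{"fingers": 1}]'

```text
validation failed for argument at $.mo...
```

```bash
cat >> h.py <<'E'
from scipy.spatial.transform import Rotation
def delta(p):
    s=ctrl.read_state(); R=Rotation.from_euler('xyz',s['tool_rot']).as_matrix()
    d=R.T@(np.array(p)-s['eef_pos']); print('at',s['eef_pos'].round(1),s['tool_rot'].round(3),'tool d',d.round(1),'units',(d/300).round(4)); return d
E
python3 - <<'E'
from h import *
s=ctrl.read_state(); print(s['qpos'].round(2),s['width'])
delta([578.5,-73,74])
W=grab('wrist','w1.png'); print(W['world_from_camera'].round(2),W['fovy'],W['cx'],W['cy'])
print(proj(W,[578.5,-73,116]),proj(W,[578.5,-73,26]))
E
```

```text
[ 1.22  0.63  0.04  1.52 -0.03  1.   -0.02] 85.66526936816254
at [ 180.  -624.2  241.7] [-3.14  -0.     0.281] tool d [ 535.6 -419.   168.2] units [ 1.7853 -1.3968  0.5608]
[[ 2.8000e-01  9.2000e-01  2.6000e-01  2.4684e+02]
 [-9.6000e-01  2.7000e-01  8.0000e-02 -6.0497e+02]
 [ 0.0000e+00 -2.7000e-01  9.6000e-01  3.7251e+02]
 [ 0.0000e+00  0.0000e+00  0.0000e+00  1.0000e+00]] 66.38830351785339 324.52604908323644 236.07233541095022
(np.float64(-950.0274455558373), np.float64(-1339.3729112982066)) (np.float64(-417.348520736374), np.float64(-724.04217207752))
```

View pics/w1.png

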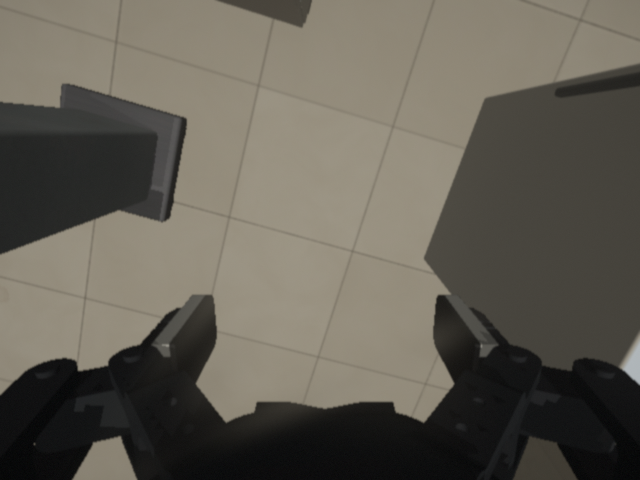

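The call was refused, so the arm hasn't moved; the wrist picture shows only floor and the open fingers. I'll send rows with all five keys.

Call:
carry_out --moves '[{"tx": 0.149,"ty": -0.116,"tz": 0.0,"twist": 0.0,"fingers": 1.0}]'

```text
clock: 0.38
eef_pos: [209.7, -581.5, 241.8]
tool_rot: [3.139, 0.003, 0.273]
force: [1.2, 0.3, 0.3]
width: 85.6
gripper_force: 0.0
```

Call:
carry_out --moves '[{"tx": 0.149,"ty": -0.116,"tz": 0,"twist": 0,"fingers": 1},{"tx": 0.149,"ty": -0.116,"tz": 0,"twist": 0,"fingers": 1},{"tx": 0.149,"ty": -0.116,"tz": 0,"twist": 0,"fingers": 1},{"tx": 0.149,"ty": -0.116,"tz": 0,"twist": 0,"fingers": 1},{"tx": 0.149,"ty": -0.116,"tz": 0,"twist": 0,"fingers": 1},{"tx": 0.149,"ty": -0.116,"tz": 0,"twist": 0,"fingers": 1},{"tx": 0.149,"ty": -0.116,"tz": 0,"twist": 0,"fingers": 1},{"tx": 0.149,"ty": -0.116,"tz": 0,"twist": 0,"fingers": 1},{"tx": 0.149,"ty": -0.116,"tz": 0,"twist": 0,"fingers": 1},{"tx": 0.149,"ty": -0.116,"tz": 0,"twist": 0,"fingers": 1},{"tx": 0,"ty": 0,"tz": 0,"twist": 0,"fingers": 1},{"tx": 0,"ty": 0,"tz": 0,"twist": 0,"fingers": 1}]'

```text
clock: 1.88
eef_pos: [546.0, -121.0, 242.1]
tool_rot: [3.141, 0.001, 0.281]
force: [-0.6, -1.1, -0.3]
width: 85.3
gripper_force: 0.0
```

```bash
python3 - <<'E'
from h import *
s=ctrl.read_state(); print(s['qpos'].round(2),s['width'])
delta([578.5,-73,74])
W=grab('wrist','w2.png')
print(proj(W,[578.5,-73,116]),proj(W,[578.5,-73,26]),proj(W,[619,117,88]))
E
```

```text
[ 0.17  0.5   0.    1.77 -0.    0.87 -1.12] 85.34799446638294
at [ 546.  -121.   242.1] [3.141e+00 1.000e-03 2.810e-01] tool d [ 44.7 -37.1 168. ] units [ 0.1491 -0.1238  0.56  ]
(np.float64(270.55393866067226), np.float64(170.17821635416647)) (np.float64(284.1177604728866), np.float64(160.5801806248125)) (np.float64(25.033013500198365), np.float64(33.32473562435678))
```

View pics/w2.png

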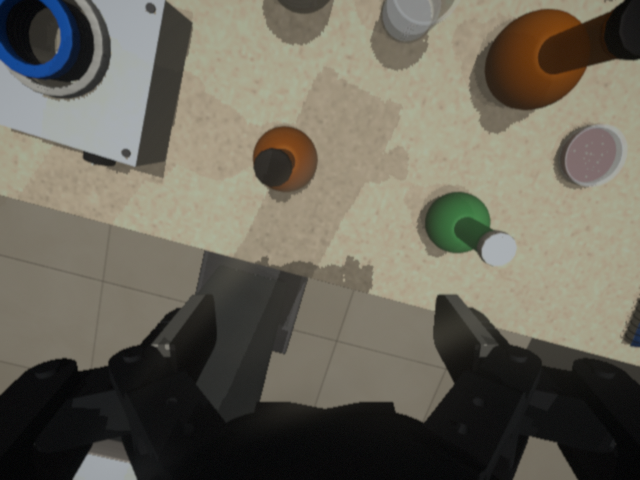

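The wrist view shows the amber ball at about (286,158) and stopper at (272,168), next to the predicted (284,161) and (271,170). The ring is at upper left (38,38), and green is clear at (460,225).

```bash
python3 - <<'E'
from h import *
W=grab('wrist')
p,ce,s=blob(W,(5,120,40),(20,255,255),(245,115,325,200))
c,r=cv2.minEnclosingCircle(p); print(c,r,onz(W,*c,26))
p,_,s=blob(W,(0,0,0),(180,255,60),(248,140,300,195)); c,r=cv2.minEnclosingCircle(p); print(c,r,onz(W,*c,113))
h=cv2.cvtColor(W['color'],cv2.COLOR_BGR2HSV)
p,ce,s=blob(W,(100,120,60),(125,255,255),(0,0,120,120)); print(s,ce)
E
```

```text
(282.9795837402344, 157.66531372070312) 31.686620712280273 [580.52048865 -72.3291668   26.        ]
(271.3359680175781, 166.56878662109375) 19.477201461791992 [580.4100147  -73.57479946 113.        ]
[   0    0   72   78 1765] [44.47252125 47.15694051]
```

Call:
carry_out --moves '[{"tx": 0.154,"ty": -0.122,"tz": 0,"twist": 0,"fingers": 1},{"tx": 0,"ty": 0,"tz": 0,"twist": 0,"fingers": 1},{"tx": 0,"ty": 0,"tz": 0.11,"twist": 0,"fingers": 1},{"tx": 0,"ty": 0,"tz": 0.11,"twist": 0,"fingers": 1},{"tx": 0,"ty": 0,"tz": 0.11,"twist": 0,"fingers": 1},{"tx": 0,"ty": 0,"tz": 0.11,"twist": 0,"fingers": 1},{"tx": 0,"ty": 0,"tz": 0.11,"twist": 0,"fingers": 1},{"tx": 0,"ty": 0,"tz": 0,"twist": 0,"fingers": 1},{"tx": 0,"ty": 0,"tz": 0,"twist": 0,"fingers": 1}]'

```text
clock: 3.1
eef_pos: [581.2, -73.7, 78.4]
tool_rot: [3.141, -0.001, 0.279]
force: [0.1, 0.1, -0.4]
width: 85.4
gripper_force: 0.0
```

```bash
python3 - <<'E'
from h import *
delta([580,-73,76])
W=grab('wrist','w3.png')
E
```

```text
at [581.2 -73.7  78.4] [ 3.141e+00 -1.000e-03  2.790e-01] tool d [-1.  -1.   2.4] units [-0.0032 -0.0033  0.0081]
```

View pics/w3.png

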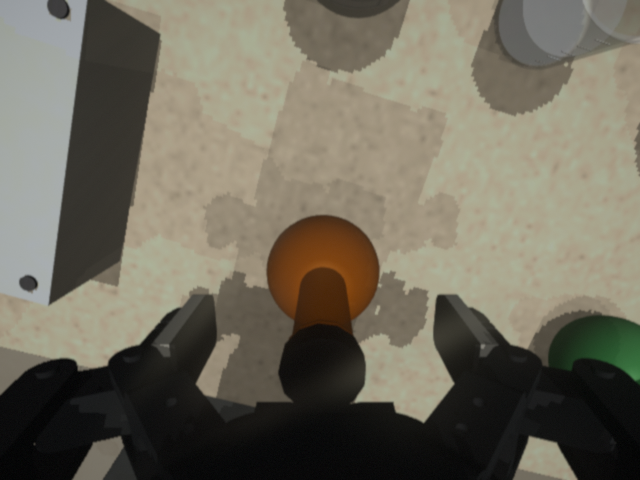

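The neck stands centred between the pads: stopper at (322,365), finger midline at x≈325. Closing.

Call:
carry_out --moves '[{"tx": -0.003,"ty": -0.002,"tz": 0.008,"twist": 0,"fingers": 1},{"tx": 0,"ty": 0,"tz": 0,"twist": 0,"fingers": 0},{"tx": 0,"ty": 0,"tz": 0,"twist": 0,"fingers": 0},{"tx": 0,"ty": 0,"tz": 0,"twist": 0,"fingers": 0},{"tx": 0,"ty": 0,"tz": 0,"twist": 0,"fingers": 0},{"tx": 0,"ty": 0,"tz": 0,"twist": 0,"fingers": 0},{"tx": 0,"ty": 0,"tz": 0,"twist": 0,"fingers": 0},{"tx": 0,"ty": 0,"tz": 0,"twist": 0,"fingers": 0}]'

```text
clock: 4.15
eef_pos: [579.9, -72.4, 75.1]
tool_rot: [3.141, -0.0, 0.281]
force: [0.5, -0.4, 2.3]
width: 21.7
gripper_force: 58.4
```

Call:
carry_out --moves '[{"tx": 0,"ty": 0,"tz": -0.08,"twist": 0,"fingers": 0},{"tx": 0,"ty": 0,"tz": -0.12,"twist": 0,"fingers": 0},{"tx": 0,"ty": 0,"tz": -0.12,"twist": 0,"fingers": 0},{"tx": 0,"ty": 0,"tz": -0.12,"twist": 0,"fingers": 0},{"tx": 0,"ty": 0,"tz": 0,"twist": 0,"fingers": 0},{"tx": 0.011,"ty": -0.115,"tz": 0,"twist": 0,"fingers": 0},{"tx": 0.011,"ty": -0.115,"tz": 0,"twist": 0,"fingers": 0},{"tx": 0.011,"ty": -0.115,"tz": 0,"twist": 0,"fingers": 0},{"tx": 0.011,"ty": -0.115,"tz": 0,"twist": 0,"fingers": 0},{"tx": 0,"ty": -0.115,"tz": 0,"twist": 0,"fingers": 0},{"tx": 0,"ty": 0,"tz": 0,"twist": 0,"fingers": 0},{"tx": 0,"ty": 0,"tz": 0,"twist": 0,"fingers": 0}]'

```text
clock: 5.65
eef_pos: [543.9, 96.4, 205.7]
tool_rot: [3.141, 0.002, 0.281]
force: [1.0, 0.2, -1.4]
width: 21.7
gripper_force: 58.9
```

```bash
python3 - <<'E'
from h import *
delta([617,118,195])
W=grab('wrist','w4.png'); print(proj(W,[617,118,88]))
E
```

```text
at [543.9  96.4 205.7] [3.141e+00 2.000e-03 2.810e-01] tool d [76.2 -0.5 10.6] units [ 0.254  -0.0016  0.0352]
(np.float64(323.3633687340982), np.float64(121.68439348193246))
```

View pics/w4.png

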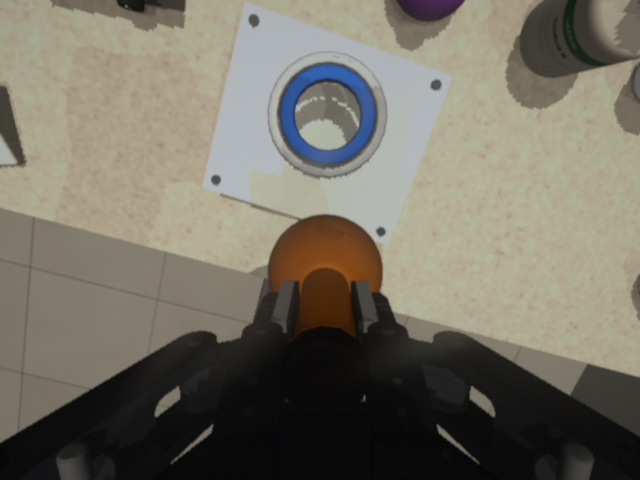

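The flask is held upright. The ring is in view at about (328,114) and the ball at (326,270), both near the tool's centre line. Measuring both.

```bash
python3 - <<'E'
from h import *
W=grab('wrist')
h=cv2.cvtColor(W['color'],cv2.COLOR_BGR2HSV); m=cv2.inRange(h,(100,150,110),(125,255,255)); m[200:]=0;m[:,:250]=0;m[:,420:]=0
cs,hi=cv2.findContours(m,cv2.RETR_CCOMP,cv2.CHAIN_APPROX_NONE)
for c in sorted(cs,key=len)[-2:]:
    e=cv2.fitEllipse(c); x,r=cv2.minEnclosingCircle(c); P=np.array([onz(W,*q[0],88) for q in c])[:,:2].astype(np.float32)
    print('px',np.round(e[0],1),'at88',onz(W,*e[0],88).round(1),'world fit',cv2.fitEllipse(P))
p,_,s=blob(W,(5,120,40),(20,255,255),(255,205,400,300)); up=p[(p[:,1]<275)&((p[:,0]<300)|(p[:,0]>350)|(p[:,1]<225))]
A=np.c_[2*up,np.ones(len(up))]; sol=np.linalg.lstsq(A,(up**2).sum(1),rcond=None)[0]
st=ctrl.read_state()['eef_pos']; z=st[2]-76+26-0
print('ball px',sol[:2], np.sqrt(sol[2]+sol[:2]@sol[:2]),onz(W,*sol[:2],z), 'tcp',st)
E
```

```text
px [356.8 133.2] at88 [616.6  94.4  88. ] world fit ((616.1732788085938, 94.47599029541016), (13.2382173538208, 39.66316223144531), 77.0245361328125)
px [323.9 111.6] at88 [623.5 118.7  88. ] world fit ((622.7052612304688, 118.58194732666016), (50.833736419677734, 54.96220779418945), 56.97496032714844)
ball px [325.08991634 272.33930229] 56.06573144253785 [543.25160599  95.08630408 156.21140366] tcp [544.49330562  95.68307817 206.21140366]
```

```bash
python3 - <<'E'
from h import *
W=grab('wrist')
h=cv2.cvtColor(W['color'],cv2.COLOR_BGR2HSV); m=cv2.inRange(h,(95,130,50),(130,255,255)); m[200:]=0;m[:,:250]=0;m[:,420:]=0
cs,hi=cv2.findContours(m,cv2.RETR_CCOMP,cv2.CHAIN_APPROX_NONE)
for c in sorted(cs,key=len)[-3:]:
    e=cv2.fitEllipse(c); P=np.array([onz(W,*q[0],88) for q in c])[:,:2].astype(np.float32)
    print(len(c),'px',np.round(e[0],1),np.round(e[1],1),'world fit',cv2.fitEllipse(P),cv2.boundingRect(c))
m=cv2.inRange(h,(95,130,50),(130,255,255))
cv2.imwrite('pics/ring.png',cv2.resize(np.hstack([W['color'][40:190,250:400],cv2.cvtColor(m,8)[40:190,250:400]]),None,fx=2.6,fy=2.6))
delta([620,118,195])
E
```

```text
6 px [323.  154.5] [2.1 3. ] world fit ((597.687255859375, 111.64599609375), (1.4071869850158691, 1.9457672834396362), 105.85364532470703) (322, 153, 3, 4)
200 px [325.8 115.8] [69.3 72.7] world fit ((621.1273193359375, 116.43366241455078), (44.62289047241211, 44.79302215576172), 52.280582427978516) (291, 79, 71, 75)
271 px [325.6 113.9] [92.8 96.4] world fit ((621.7894897460938, 116.77835845947266), (58.95047378540039, 59.92263412475586), 1.2649985551834106) (279, 65, 94, 98)
at [544.6  95.7 206.4] [3.141e+00 1.000e-03 2.790e-01] tool d [78.6 -0.7 11.3] units [ 0.262  -0.0023  0.0377]
```

View pics/ring.png

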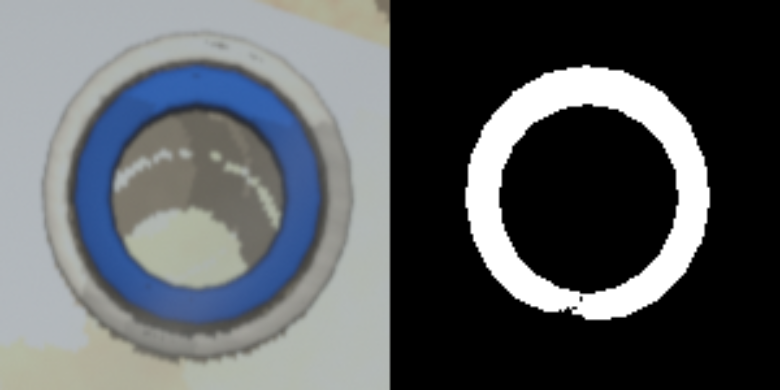

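The ring measures 44.7 mm inside and 59.4 mm outside, which fits the given 44 and 62. Its centre is at (621.5,116.6). Moving over it, then lowering to just above contact.

Call:
carry_out --moves '[{"tx": 0.09,"ty": 0.001,"tz": 0,"twist": 0,"fingers": 0},{"tx": 0.09,"ty": 0.001,"tz": 0,"twist": 0,"fingers": 0},{"tx": 0.088,"ty": 0.001,"tz": 0,"twist": 0,"fingers": 0},{"tx": 0,"ty": 0,"tz": 0,"twist": 0,"fingers": 0},{"tx": 0,"ty": 0,"tz": 0.05,"twist": 0,"fingers": 0},{"tx": 0,"ty": 0,"tz": 0.05,"twist": 0,"fingers": 0},{"tx": 0,"ty": 0,"tz": 0.035,"twist": 0,"fingers": 0},{"tx": 0,"ty": 0,"tz": 0,"twist": 0,"fingers": 0},{"tx": 0,"ty": 0,"tz": 0,"twist": 0,"fingers": 0}]'

```text
clock: 6.92
eef_pos: [622.4, 118.7, 166.6]
tool_rot: [3.142, -0.001, 0.281]
force: [0.4, -0.0, -1.3]
width: 21.4
gripper_force: 59.0
```

```bash
python3 - <<'E'
from h import *
delta([622,117,157])
W=grab('wrist')
T=grab('top');S=grab('scene')
c=[cv2.resize(i['color'][y:y+h,x:x+h],(390,390),interpolation=2) for i,x,y,h in((W,160,100,320),(S,250,210,100))]
cv2.imwrite('pics/above.png',np.hstack(c)); print(ctrl.read_state()['force'])
E
```

```text
at [622.4 118.7 166.6] [ 3.142e+00 -1.000e-03  2.810e-01] tool d [-0.8  1.5  9.6] units [-0.0027  0.0051  0.0322]
[ 0.28709611  0.55643851 -1.54655634]
```

View pics/above.png

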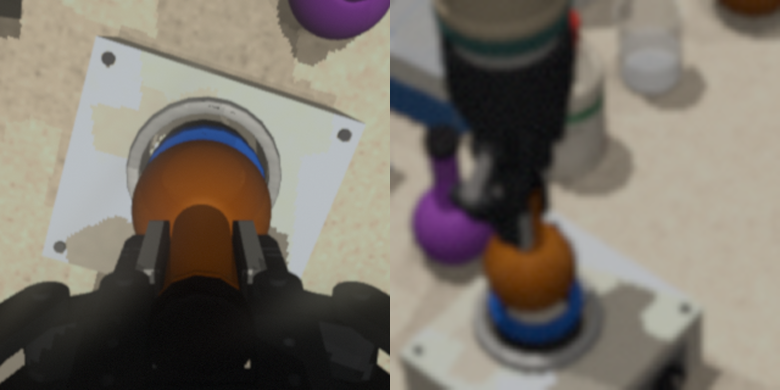

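The ball is centred over the ring in both views: collar centre at crop x≈204, ball at x≈201. The purple flask and bottle are clear. Lowering to contact.

Call:
carry_out --moves '[{"tx": -0.002,"ty": 0.004,"tz": 0.01,"twist": 0,"fingers": 0},{"tx": 0,"ty": 0,"tz": 0.01,"twist": 0,"fingers": 0},{"tx": 0,"ty": 0,"tz": 0.006,"twist": 0,"fingers": 0},{"tx": 0,"ty": 0,"tz": 0,"twist": 0,"fingers": 0}]'

```text
clock: 7.58
eef_pos: [621.8, 117.3, 158.4]
tool_rot: [-3.142, 0.0, 0.281]
force: [0.2, -1.2, -1.5]
width: 21.3
gripper_force: 59.0
```

Call:
carry_out --moves '[{"tx": 0,"ty": 0,"tz": 0.003,"twist": 0,"fingers": 0},{"tx": 0,"ty": 0,"tz": 0.003,"twist": 0,"fingers": 0},{"tx": 0,"ty": 0,"tz": 0,"twist": 0,"fingers": 0}]'

```text
clock: 7.95
eef_pos: [621.9, 117.3, 156.9]
tool_rot: [3.142, -0.0, 0.281]
force: [-0.6, -0.2, -0.4]
width: 21.8
gripper_force: 59.0
```

Call:
carry_out --moves '[{"tx": 0,"ty": 0,"tz": 0.005,"twist": 0,"fingers": 0},{"tx": 0,"ty": 0,"tz": 0.005,"twist": 0,"fingers": 0},{"tx": 0,"ty": 0,"tz": 0,"twist": 0,"fingers": 0},{"tx": 0,"ty": 0,"tz": 0,"twist": 0,"fingers": 0}]'

```text
clock: 8.45
eef_pos: [622.0, 117.3, 154.0]
tool_rot: [3.142, -0.0, 0.281]
force: [-0.9, -0.9, 2.7]
width: 21.4
gripper_force: 59.0
```

Call:
carry_out --moves '[{"tx": 0,"ty": 0,"tz": 0.008,"twist": 0,"fingers": 0},{"tx": 0,"ty": 0,"tz": 0.008,"twist": 0,"fingers": 0},{"tx": 0,"ty": 0,"tz": 0.008,"twist": 0,"fingers": 0},{"tx": 0,"ty": 0,"tz": 0.008,"twist": 0,"fingers": 0},{"tx": 0,"ty": 0,"tz": 0.008,"twist": 0,"fingers": 0},{"tx": 0,"ty": 0,"tz": 0,"twist": 0,"fingers": 0},{"tx": 0,"ty": 0,"tz": 0,"twist": 0,"fingers": 0}]'

```text
clock: 9.32
eef_pos: [622.1, 117.3, 142.2]
tool_rot: [3.142, -0.0, 0.281]
force: [-1.8, -0.3, 5.7]
width: 21.5
gripper_force: 59.3
```

```bash
python3 - <<'E'
from h import *
import time
F=[];Z=[]
for i in range(10):
    W=grab('wrist'); s=ctrl.read_state();F.append(s['force']);Z.append(s['eef_pos'])
print(np.mean(F,0),np.mean(Z,0),np.std(Z,0))
S=grab('scene')
c=[cv2.resize(i['color'][y:y+h,x:x+h],(390,390),interpolation=2) for i,x,y,h in((W,220,130,220),(S,250,250,75))]
cv2.imwrite('pics/press.png',np.hstack(c))
E
```

```text
[-2.29052294 -0.38468571  6.85107824] [622.0645007  117.31516578 142.27004864] [0.0127921  0.01463627 0.01915519]
```

View pics/press.png

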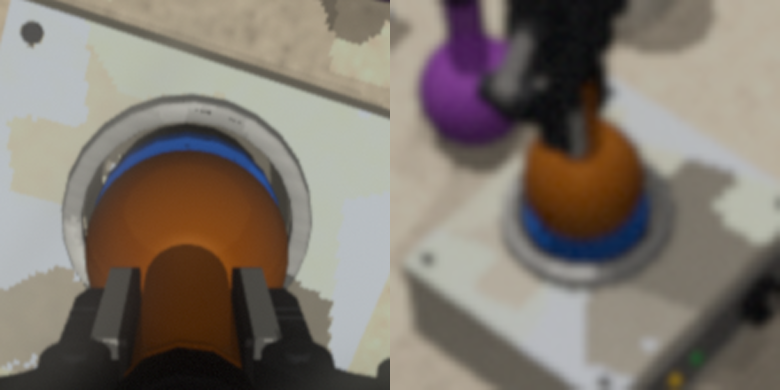

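The ball is seated centrally and the ring is partly down: its blue rim at crop (190,150) lies inside the collar. About 3 mm remains, so I'll press on to TCP z≈139.1, the level position by geometry.

Call:
carry_out --moves '[{"tx": 0,"ty": 0,"tz": 0.005,"twist": 0,"fingers": 0},{"tx": 0,"ty": 0,"tz": 0.005,"twist": 0,"fingers": 0},{"tx": 0,"ty": 0,"tz": 0,"twist": 0,"fingers": 0},{"tx": 0,"ty": 0,"tz": 0,"twist": 0,"fingers": 0},{"tx": 0,"ty": 0,"tz": 0,"twist": 0,"fingers": 0}]'

```text
clock: 10.5
eef_pos: [622.1, 117.3, 139.5]
tool_rot: [3.142, -0.001, 0.281]
force: [-2.3, -1.0, 7.6]
width: 21.5
gripper_force: 59.3
```

```bash
cat > m.py <<'E'
from h import *
F=[];Z=[]
for i in range(8):
    W=grab('wrist'); s=ctrl.read_state();F.append(s['force']);Z.append(s['eef_pos'])
print('F',np.mean(F,0).round(2),np.mean(Z,0).round(2))
cv2.imwrite('pics/end.png',W['color'])
old=cv2.imread('pics/w4.png')
def ball(im):
    d={'color':im}; p,_,s=blob(d,(5,120,40),(20,255,255),(255,205,400,300)); up=p[(p[:,1]<265)]
    A=np.c_[2*up,np.ones(len(up))]; q=np.linalg.lstsq(A,(up**2).sum(1),rcond=None)[0]; return q[:2].round(2),np.sqrt(q[2]+q[:2]@q[:2]).round(2)
print('ball w4',ball(old),'now',ball(W['color']))
# ring/collar profile along centre columns
im=W['color'][:,318:334].mean(1)
for r in range(180,222,1): print(r,im[r].astype(int),end=' ')
C=np.array([621.6,116.8]);t=np.array([np.cos(.281),np.sin(.281)])
print()
for nm,rad,z in(('collar out',43,70),('collar in',35,70),('ring0',31,88),('ring15',31,73),('ring18',31,70),('ring22',31,66)):
    print(nm,np.round(proj(W,[*(C+rad*t),z]),1))
E
python3 m.py
```

```text
F [-2.17 -0.33  8.1 ] [622.08 117.31 139.45]
ball w4 (array([325.15, 272.2 ]), np.float64(56.0)) now (array([325.82, 272.1 ]), np.float64(55.49))
180 [172 186 181] 181 [172 186 181] 182 [168 182 178] 183 [151 163 160] 184 [118 127 126] 185 [ 94 100 101] 186 [91 96 96] 187 [100 105 106] 188 [123 129 130] 189 [148 155 156] 190 [162 169 170] 191 [163 170 172] 192 [159 166 167] 193 [154 161 162] 194 [151 158 160] 195 [147 153 155] 196 [141 148 149] 197 [136 142 143] 198 [127 133 135] 199 [105 110 112] 200 [67 71 73] 201 [40 44 45] 202 [35 38 39] 203 [37 38 39] 204 [47 40 39] 205 [61 44 38] 206 [75 48 37] 207 [94 56 38] 208 [119  68  41] 209 [137  76  43] 210 [142  78  43] 211 [141  77  42] 212 [139  76  42] 213 [132  73  43] 214 [105  62  49] 215 [61 48 57] 216 [34 44 63] 217 [30 44 67] 218 [29 45 70] 219 [29 47 74] 220 [29 48 77] 221 [28 49 80] 
collar out [324.9 184.6]
collar in [324.9 199.1]
ring0 [325.  213.1]
ring15 [324.9 207.3]
ring18 [324.9 206.2]
ring22 [324.9 204.9]
```

Call:
carry_out --moves '[{"tx": -0.003,"ty": -0.001,"tz": 0.001,"twist": 0,"fingers": 0},{"tx": 0,"ty": 0,"tz": 0,"twist": 0,"fingers": 0},{"tx": 0,"ty": 0,"tz": 0,"twist": 0,"fingers": 0}]'

```text
clock: 11.28
eef_pos: [621.9, 117.3, 139.4]
tool_rot: [3.141, -0.002, 0.281]
force: [-0.7, -0.1, 8.4]
width: 21.5
gripper_force: 59.4
```

```bash
cat > m2.py <<'E'
from h import *
F=[];Z=[]
for i in range(8):
    W=grab('wrist'); s=ctrl.read_state();F.append(s['force']);Z.append(s['eef_pos'])
print('F',np.mean(F,0).round(2),np.mean(Z,0).round(2))
# camera pose at w4: same camera-in-tool offset, shifted by TCP difference (same orientation)
D={k:W[k] for k in W}; Tm=np.array(W['world_from_camera']).copy(); Tm[:3,3]+=np.array([544.2,96.2,206.0])-np.mean(Z,0); D['world_from_camera']=Tm; D['color']=cv2.imread('pics/w4.png')
def edges(d,z,r0,r1,a):
    C=np.array([621.6,116.8]); out=[]
    for th in a:
        u=np.array([np.cos(.281+th),np.sin(.281+th)]); rr=np.arange(r0,r1,.1)
        P=[proj(d,[*(C+r*u),z]) for r in rr]; m=np.float32(P)[None]
        c=cv2.remap(d['color'],m[...,0].copy(),m[...,1].copy(),1)[0].astype(float); out.append((rr,c))
    return out
a=np.radians(np.arange(-35,36,5))
def ringr(d,z): # outermost radius where blueness (B-R) reaches half of its max
    R=[]
    for rr,c in edges(d,z,27.5,33.5,a):
        b=c[:,0]-c[:,2]; R.append(rr[np.where(b>b.max()/2)[0][-1]])
    return np.array(R)
def colr(d,z): # collar inner edge: half of brightness between dark gap and collar
    R=[]
    for rr,c in edges(d,z,32,40,a):
        g=c.sum(1); h=(g.min()+g.max())/2; R.append(rr[np.where(g<h)[0][-1]])
    return np.array(R)
print('w4 ring@88',ringr(D,88).round(1),'collar',colr(D,70).round(1))
c=colr(W,70); print('now collar',c.round(1))
for z in (76,73,70,67): print(z,ringr(W,z).round(1),np.median(ringr(W,z)),np.median(c))
E
python3 m2.py
```

```text
F [-1.44 -0.52  8.42] [621.86 117.3  139.41]
w4 ring@88 [31.1 30.8 30.8 31.1 30.9 30.8 30.8 31.  30.7 30.6 30.8 30.8 30.5 30.6
 30.7] collar [35.8 35.9 35.7 35.8 35.7 35.7 35.8 35.6 35.5 35.6 35.5 35.4 35.6 35.4
 35.4]
now collar [34.5 34.5 34.4 34.5 35.  34.9 35.  35.1 34.9 34.9 34.9 34.5 34.4 33.7
 34.5]
76 [31.5 31.4 31.5 31.8 32.  31.8 31.8 32.  31.9 31.8 31.9 31.7 31.4 31.4
 31.3] 31.80000000000006 34.500000000000036
73 [31.2 31.  31.1 31.4 31.4 31.3 31.2 31.5 31.3 31.2 31.3 31.2 30.9 30.9
 30.9] 31.200000000000053 34.500000000000036
70 [30.9 30.6 30.6 30.9 30.8 30.7 30.6 30.9 30.8 30.7 30.7 30.8 30.5 30.5
 30.6] 30.700000000000045 34.500000000000036
67 [30.5 30.1 30.2 30.4 30.3 30.1 30.1 30.3 30.2 30.1 30.1 30.3 30.1 30.
 30.1] 30.100000000000037 34.500000000000036
```

Camera and geometry agree: calibrated on the free ring, its top is now at about 70.3 mm, and the TCP gives 17.7 mm of travel. A final touch of 0.3–0.4 mm, then hand in.

Call:
carry_out --moves '[{"tx": -0.001,"ty": 0,"tz": 0.0015,"twist": 0,"fingers": 0},{"tx": 0,"ty": 0,"tz": 0,"twist": 0,"fingers": 0},{"tx": 0,"ty": 0,"tz": 0,"twist": 0,"fingers": 0},{"tx": 0,"ty": 0,"tz": 0,"twist": 0,"fingers": 0}]'

```text
clock: 12.18
eef_pos: [621.8, 117.3, 139.0]
tool_rot: [3.141, -0.003, 0.281]
force: [-0.6, -0.6, 8.5]
width: 21.7
gripper_force: 59.4
```

```bash
python3 m2.py | grep -E "^(F|70|73)"; python3 -c "
from h import *
print(job.finish_job())"
```

```text
F [-0.92 -0.75  8.62] [621.79 117.28 139.05]
73 [31.2 31.  31.2 31.4 31.6 31.4 31.3 31.5 31.4 31.3 31.4 31.3 31.  30.9
70 [30.9 30.6 30.7 31.  31.  30.8 30.7 30.9 30.8 30.7 30.8 30.8 30.6 30.4
the job is handed in; nothing more can be done
None
```

The small amber flask is seated upright in the large mixer's ring and still held pressed down, with the ring top level with the collar (about 18 mm travel by arm position and camera), and the job is handed in; the result of the judging was not shown.

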